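Fit the adapter and raise the filming mast

ROBOT

A 7-joint arm with a two-finger parallel gripper is mounted at the origin on the work surface; the furniture and walls round the work are solid. World frame = base frame: x ahead of the robot, y to its left, z up, the work surface at z = 0. Lengths are in m, angles in rad, forces in N, time in s.
With the tool pointing down it reaches from about 0.375 to 0.925 m from the base axis. Payload 3.1 kg.
Tool frame: the origin (TCP) lies between the finger pads; the fingertips stand 19 mm ahead of it and the grasp point (between the pads) is the TCP; z points along the fingers, y is the line along which they close (so a half turn about z gives the same grasp; the last joint's range is limited). The gripper opens to 85 mm and grips with 20 to 120 N. Pads are 22 mm wide; open, the fingers measure 114 mm over their backs; the gripper's body (76 mm by 85 mm) begins 54 mm behind the grasp point. The pads swing forward as they close: fully open they stand 13 mm farther back than shut.
Start: joints at [-1.231, 0.383, 0.044, 1.598, -0.018, 1.161, -0.05], TCP at [0.276, 0.589, 0.25] pointing down, gripper open.
Joint ranges: [-2.61, 2.61], [-0.41, 2.15], [-1.48, 1.57], [0, 2.5], [-1.57, 4.71], [0.05, 1.97], [-2.85, 2.85]. Speed limits (rad/s): [2.79, 2.79, 3.14, 3.14, 3.14, 3.14, 3.14].

INTERFACE

Orientations are given as a unit quaternion [x, y, z, w].
In Python, from bench import move_ptp, movel, move_j, move_gripper, pause, inverse_kinematics, read_camera, camera_params, MotionError, sign_off, look_for, tip_of, read_time_s, read_qpos, read_joint_vel, read_effort, read_eef_pos, read_tcp_rot, read_ft_force, read_ft_torque, read_finger_gap, read_grasp_force gives the robot as it stands. Calls block until the motion is done:
- move_ptp(position, orientation): joint-space move of the TCP to a pose.
- movel(position, orientation=None, speed=0.15): straight line of the TCP; orientation=None keeps the orientation; speed is the mean speed in m/s.
- move_j(angles): joint-space move.
- move_gripper(opening, effort=None): finger opening in m; effort is the grip in N (None keeps the last); returns when the fingers have stopped.
- pause(seconds).
- inverse_kinematics(position, orientation): joint angles nearest the present ones, or None.
- read_camera(name): name is "scene" or "top" or "wrist"; returns the picture (480x640x3 uint8, red, green, blue); there is no depth.
- camera_params(name): a dict with "K" (3x3 intrinsics, pixels), "camera_from_world" (4x4, takes a point from world to camera coordinates). Camera axes: x right, y down, z forward; pixel columns grow to the right and rows downward; lengths in m; the calibration is good to about 2 mm. A picture is of the moment at which its call begins: read the wrist's pose just before it. camera_params takes no time and is no camera call; for the wrist camera it gives the pose at the moment of the call.
A pose or a line that the arm cannot do raises MotionError and nothing moves.
- sign_off(): hands the job in; it is judged then, once.
Trained networks look in the newest picture that a camera, given by its name, has taken for a name from the list of things; names that differ only in an ending like _2 or _b are one class to them, and where a whole thing is asked for, a point or a joint stands for the part that bears it (a point fixed in the world has none). Each returns a list of dicts, best first, with "confidence" (0 to 1); they miss things now and then, are a little off and sometimes report something else, mostly with a low value. They report only what shows in the picture. A call takes as long as a camera call. They do not tell look-alikes from the thing itself.
- look_for(camera, name): "at" ([column, row] in pixels, amid what is visible of it).
- tip_of(camera, name): "at" ([column, row] in pixels: a listed point, or the origin of a listed thing).
Readings, each from a call of its own:
- read_time_s(): time.
- read_qpos(): joint angles.
- read_joint_vel(): joint speeds.
- read_effort(): joint torques, N m.
- read_eef_pos(): TCP position.
- read_tcp_rot(): TCP orientation.
- read_ft_force(): force on the tool from outside, world axes, zero at the start.
- read_ft_torque(): the same for the moment, N m.
- read_finger_gap(): finger opening in m.
- read_grasp_force(): force on a finger pad.
Only numpy, scipy, OpenCV 4.12 (cv2) and the standard library are available. Lean on these libraries where they do the work, as an engineer would, in place of code of your own. Each camera call takes 0.05 s, during which the arm holds its last target. There are 200 camera calls.

TASK

Get the overhead-filming mast ready: take the round adapter sleeve with the wider foot from the compartment tray and set it, foot down, over the pin on top of the mast so that it sits flat. Then press the release button on the mast's foot all the way down (it stays down), take the mast by its thick grip collar and pull it straight up past the first stop to the second stop, with the adapter still seated. Finish while holding the mast fully extended by the collar - it would sink if let go - and leave the other fittings and the kitchen things where they are.

Things in the scene. Friction and masses are not known exactly. Their poses are not given: they have to be found in the camera images.
- monopod: Filming mast, fixed firmly to the worktop; origin on the worktop under its vertical axis. Foot plate 190 x 110 x 12 mm from x = -135 to +55 mm; release block (46 x 46 mm, top at z = 42 mm) at x = -85 mm. Outer tube, 40 mm across, ends at z = 88 mm; above it the round black grip collar, 42 mm diameter, z = 92 to 132 mm when down. Latched (1 mm play) until the button is pressed.
- mast_seat (a point): Centre of the flat top of the grip collar, where the adapter's foot sits; z up. The pin rises from here: 12 mm diameter, 18 mm tall, its last 6 mm tapering to 6 mm. Moves with the collar, which reaches 40 mm down from here (21 mm radius).
- button_top (a point): Centre of the top of the release button, a metal plunger 24 mm in diameter standing 14 mm out of its block; pressed straight down.
- release_button (a joint): Travel of the release button in m: 0 up, 0.008 fully down. Needs about 3 N (more when pushed fast), stays where it is pushed; the latch is free from about 0.006.
- upper_section (a joint): How far the upper section (with the collar) has slid out of the lower one, m: 0 retracted, 0.060 at the first stop. It slides out first and takes about 3 N to lift; unheld, it falls back.
- lower_section (a joint): How far the lower section has slid out of the outer tube, m: 0 retracted, 0.060 at the second stop. The upper section drags it up after the first stop, so the collar rises 120 mm in all; that takes about 8 N.
- parts_tray: Grey open tray fixed to the worktop, 130 (x) x 220 (y) mm, walls 22 mm high and 4 mm thick, floor 4 mm thick; two dividers make three compartments in a row along its y, centres at y = -72, 0 and +72 mm, each about 122 x 68 mm inside. Origin under its centre. One fitting in each.
- adapter: The adapter sleeve: bare metal, round, 30 mm tall; foot 34 mm diameter and 6 mm high, above it a 27 mm diameter sleeve; a 15 mm hole goes right through. 50 g. Origin at the centre of its underside, z up along the hole. Starts upright in one compartment.
- square_block: Another metal fitting, not wanted: a square block 32 x 32 x 20 mm with a 10 mm hole. Origin at the centre of its underside.
- domed_foot: Another metal fitting, not wanted: solid round foot, 34 mm diameter, 23 mm tall with a domed top. Origin at the centre of its underside.
- mug: Mug, bystander, about 92 x 127 x 95 mm; origin at the centre of its underside.
- salt: Salt shaker, bystander, 44 mm diameter, 90 mm tall; origin under it.
- pepper: Pepper shaker, bystander, 44 mm diameter, 90 mm tall; origin under it.
- teaspoon: Metal teaspoon lying flat, bystander, 130 mm long; origin under its middle.
- spice_jar: Spice jar with a black cap, bystander, 45 mm diameter, 105 mm tall; origin under it.
Not all that is in view belongs to the job. What is shaped like the monopod but orange is not meant. Leave any pink look-alike of the adapter alone.

How it is judged:
By the outcome, as a careful person would: the job done as asked, in the order asked, and still so for the second after the job is handed in, while the arm keeps its last pose, push and grip.
It also fails if it takes over 61 s, if anything falls off the work surface, if the arm or the gripper's body presses on something with over 40 N, if the wrist force passes 120 N, or if a joint passes its speed limit or range.

## Working session

There is one attempt and no reset: what is moved stays moved. The work goes in short steps, each a Python script; the robot and the scene stay as the last script left them, time stands still between calls to the robot, and variables do not carry over. Pictures are saved under pics/ and viewed, at most 10 in all, crops included, and the job is handed in when it is done.

```bash
mkdir -p pics; ls; cat > h.py <<'E'
import numpy as np, cv2
from bench import *
def snap(c,f=None,crop=None,s=1):
    P=camera_params(c); im=read_camera(c)
    if f:
        o=im if crop is None else im[crop[1]:crop[3],crop[0]:crop[2]]
        cv2.imwrite('pics/'+f,cv2.cvtColor(cv2.resize(o,None,fx=s,fy=s,interpolation=2),cv2.COLOR_RGB2BGR))
    return P
def ray(P,uv):
    K=np.array(P['K']);T=np.array(P['camera_from_world']);R=T[:3,:3]
    return -R.T@T[:3,3], R.T@np.linalg.inv(K)@[uv[0],uv[1],1]
def atz(P,uv,z):
    o,d=ray(P,uv); return o+d*(z-o[2])/d[2]
def proj(P,X):
    c=np.array(P['camera_from_world'])@np.r_[X,1]; p=np.array(P['K'])@c[:3]; return p[:2]/p[2]
def tri(rs):
    A=0;b=0
    for o,d in rs:
        d=d/np.linalg.norm(d);M=np.eye(3)-np.outer(d,d);A=A+M;b=b+M@o
    return np.linalg.solve(A,b)
E
python3 - <<'E'
from h import *
np.set_printoptions(precision=4,suppress=True)
for c in('scene','top'):
    P=snap(c,c+'0.png')
    print(c,-np.array(P['camera_from_world'])[:3,:3].T@np.array(P['camera_from_world'])[:3,3])
    for n,z in(('monopod',0),('mast_seat',.132),('button_top',.056),('parts_tray',0),('adapter',.004),('square_block',.004),('domed_foot',.004),('mug',0),('salt',0),('spice_jar',0)):
        for r in tip_of(c,n)[:3]: print(n,r['confidence'],np.array(r['at']),atz(P,r['at'],z)[:2])
print(read_time_s(),read_eef_pos(),read_tcp_rot(),read_ft_force())
E
```

```text
pics
scene [-0.4459  0.583   0.8346]
monopod 0.9 [285.4 365.6] [0.2893 0.28  ]
mast_seat 0.97 [363.3 189.7] [ 0.5997 -0.0608]
mast_seat 0.67 [285.8 310.1] [0.2929 0.2739]
mast_seat 0.6 [220.  309.1] [0.3464 0.3765]
button_top 0.53 [308.6 374.7] [0.2031 0.2732]
button_top 0.5 [380.5 236.5] [ 0.509  -0.0579]
button_top 0.23 [208.3 244.5] [0.6524 0.3064]
parts_tray 0.83 [258.1 301.1] [0.4839 0.2569]
adapter 0.82 [170.  333.5] [0.465  0.4512]
adapter 0.65 [256.3 303.7] [0.4734 0.2649]
square_block 0.72 [286.6 292.3] [0.4794 0.1926]
domed_foot 0.56 [219.9 310.2] [0.4875 0.3402]
mug 0.96 [279.8 232.2] [0.7043 0.1108]
salt 0.63 [360.7 305.4] [0.3756 0.0682]
spice_jar 0.21 [287.7 289.9] [0.4903 0.1852]
top [0.4374 0.114  1.3031]
monopod 0.82 [251.5 316.1] [0.2893 0.2759]
monopod 0.67 [374.7 210.4] [ 0.5813 -0.0557]
monopod 0.58 [314.1 166.9] [0.6991 0.1122]
mast_seat 0.71 [380.9 200.5] [ 0.5915 -0.0537]
mast_seat 0.58 [245.7 322. ] [0.2899 0.2732]
button_top 0.64 [375.  235.9] [ 0.5081 -0.0497]
button_top 0.52 [249.7 352.3] [0.203  0.2717]
parts_tray 0.55 [257.1 240.9] [0.4931 0.2648]
adapter 0.65 [252.2 247.3] [0.4753 0.2772]
adapter 0.6 [189.6 246.7] [0.4747 0.4467]
square_block 0.71 [286.1 243.3] [0.4875 0.1854]
square_block 0.29 [373.6 210.2] [ 0.5814 -0.0522]
domed_foot 0.52 [231.9 238.8] [0.4977 0.3327]
domed_foot 0.26 [249.3 157.4] [0.7217 0.2901]
mug 0.86 [315.3 167.3] [0.698  0.1089]
mug 0.56 [379.6 199.8] [ 0.6108 -0.069 ]
salt 0.5 [249.7 155.7] [0.7273 0.2897]
salt 0.48 [331.5 288.2] [0.3672 0.0603]
spice_jar 0.92 [248.8 160.1] [0.7151 0.2919]
1.1 [0.2755 0.5887 0.2503] [ 0.2172  0.9761 -0.     -0.    ] [0.464  0.5755 0.3427]
```

View pics/scene0.png

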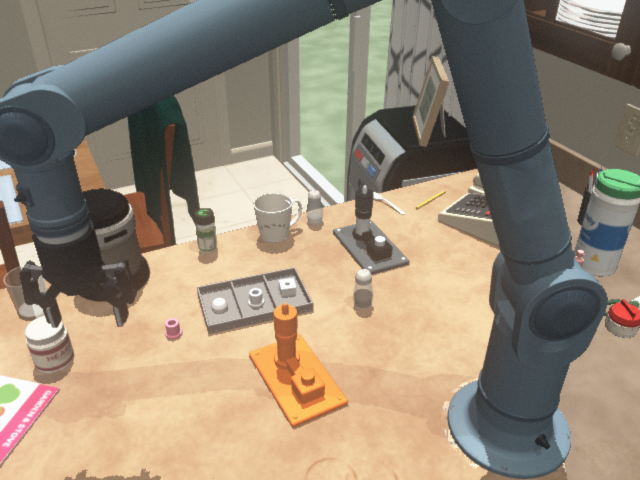

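View pics/top0.png

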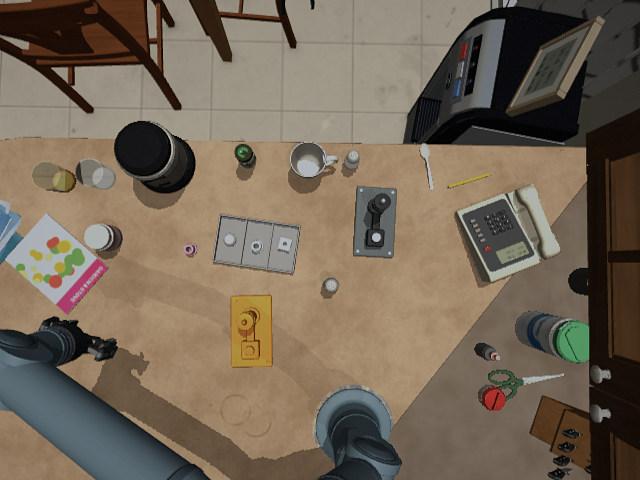

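Scene: candidates for the adapter are the metal flanged sleeve in the middle compartment (scene 256,298 / top 256,247), the pink look-alike (173,328), the domed foot (220,304) and the square block (287,288). I choose the middle one. The real mast is the grey and black one (top 375,210), and the orange one is a decoy. Next I go above the sleeve and check it in a close crop.

```bash
cat >> h.py <<'E'
np.set_printoptions(precision=4,suppress=True)
def Q(deg): # tool down, y axis along (sin2a,-cos2a)
    a=np.radians(deg); return [float(np.cos(a)),float(np.sin(a)),0.,0.]
E
python3 - <<'E'
from h import *
for a in (42,132,-48): print(a,inverse_kinematics([.474,.27,.22],Q(a)),inverse_kinematics([.595,-.055,.25],Q(a)),inverse_kinematics([.508,-.052,.25],Q(a)))
move_ptp([.474,.27,.22],Q(42)); move_gripper(.06)
P=snap('wrist','w1.png'); T=np.array(P['camera_from_world']); print('cam',-T[:3,:3].T@T[:3,3],read_eef_pos())
for n in('adapter','parts_tray'):
    for r in tip_of('wrist',n)[:3]: print(n,r['confidence'],np.array(r['at']),atz(P,r['at'],.004))
for r in look_for('wrist','adapter')[:3]: print(r['confidence'],np.array(r['at']),atz(P,r['at'],.02))
print(read_time_s(),read_finger_gap())
E
```

```text
42 [-0.9594  0.2249  0.4155  1.8982 -0.1046  1.0395 -0.6048] [-0.5674  0.3422  0.7244  1.7563 -0.2477  1.1365  0.1288] [-0.6877  0.1345  0.7717  1.9581 -0.1057  1.0891  0.0238]
132 [-0.5794  0.2191 -0.0159  1.8803  0.004   1.0422  2.44  ] [-0.9392  0.6921  1.3809  1.7688 -0.7086  1.2979 -2.6323] [-1.1535  0.3799  1.4146  1.9692 -0.4141  1.1445 -2.8172]
-48 [-0.5794  0.2191 -0.0159  1.8803  0.004   1.0422  2.44  ] [-0.9392  0.6921  1.3809  1.7688 -0.7086  1.2979 -2.6323] [-1.1535  0.3799  1.4146  1.9692 -0.4141  1.1445 -2.8172]
cam [0.4828 0.3537 0.3438] [0.4739 0.2704 0.22  ]
adapter 0.73 [320.1 210. ] [0.4786 0.2647 0.004 ]
parts_tray 0.81 [324.6 209.1] [0.4825 0.2651 0.004 ]
0.9 [319.3 207.4] [0.4784 0.2712 0.02  ]
3.0833 0.05998306818767664
```

View pics/w1.png

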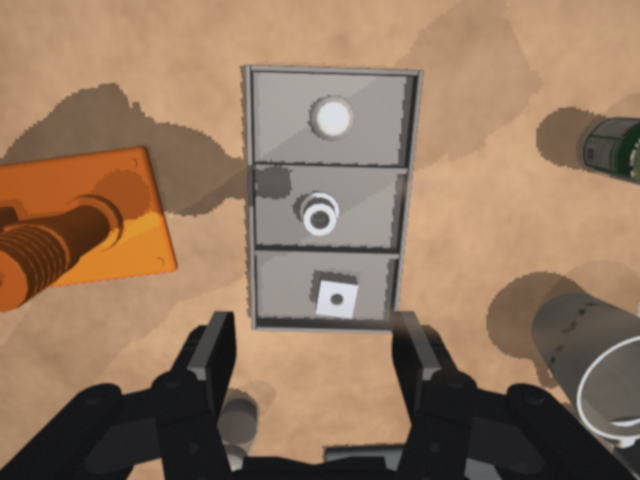

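The middle piece is a sleeve with a through-hole and a wider foot (ring top about (320,218), foot about (319,207)), so it is the adapter.

```bash
python3 - <<'E'
from h import *
P=camera_params('wrist'); print(atz(P,(320,218),.034),atz(P,(319,207),.007))
x,y=atz(P,(320,218.5),.034)[:2]
movel([x,y,.10],Q(42),.2)
P=snap('wrist','w2.png')
r=tip_of('wrist','adapter'); print([(q['confidence'],q['at'],atz(P,q['at'],.004)) for q in r[:2]])
print(proj(P,[x,y,.034]),read_time_s(),read_ft_force())
E
```

```text
[0.4784 0.2656 0.034 ] [0.4781 0.2676 0.007 ]
[(0.88, [308.5, 254.5], array([0.4764, 0.2655, 0.004 ]))]
[311.7911 275.7274] 3.9333 [-0.25    0.4739 -0.0794]
```

View pics/w2.png

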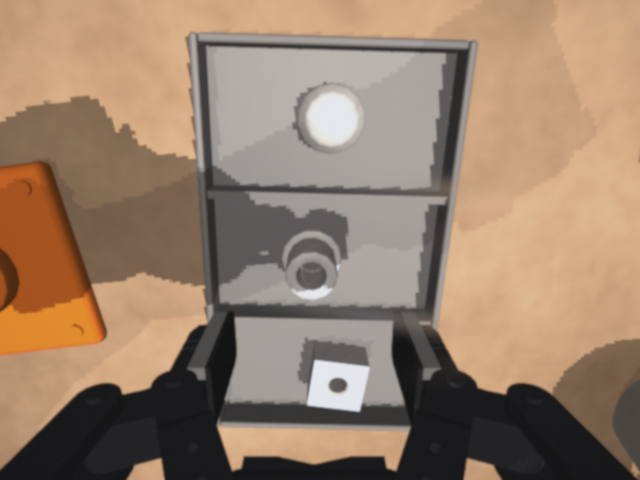

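The ring is at (311,276), matching the prediction (311.8,275.7). I grasp the sleeve above its foot.

```bash
python3 - <<'E'
from h import *
x,y=.4781,.2656
movel([x,y,.031],Q(42),.1)
print(read_ft_force())
move_gripper(.02,30); print(read_finger_gap(),read_grasp_force(),read_ft_force())
movel([x,y,.24],None,.2); print(read_finger_gap(),read_ft_force())
P=snap('wrist','w3.png',(160,200,480,480),2)
r=tip_of('wrist','adapter'); print([(q['confidence'],q['at']) for q in r[:2]])
e=read_eef_pos()
for dz in(-.031,-.027,-.003,.003): print(dz,proj(P,e+[0,0,dz]))
print(read_time_s())
E
```

```text
[ 1.113  -0.7606  0.8664]
0.025259089334530648 29.90397456334904 [0.5186 0.3409 3.5512]
0.025041185568434734 [-0.516   0.4622 -0.8729]
[(0.66, [312.1, 312.1])]
-0.031 [313.6852 308.5366]
-0.027 [313.652  313.1985]
-0.003 [313.417 346.193]
0.003 [313.3465 356.0922]
6.4667
```

View pics/w3.png

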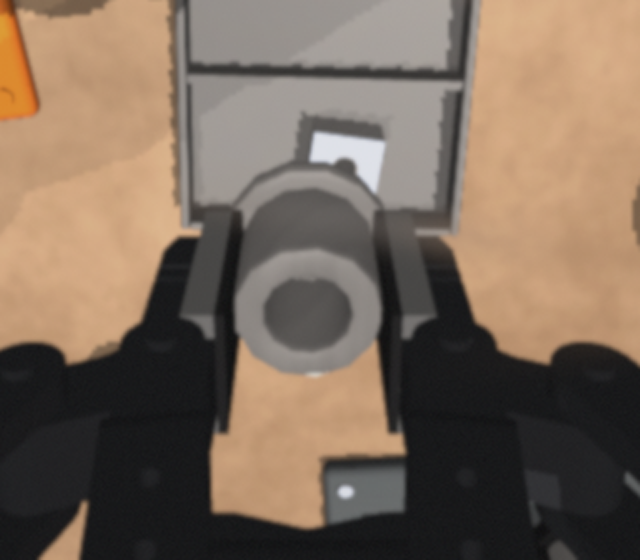

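Held, centred, upright: the ring centre is at (314,356), as predicted. Now I look at the mast from close by.

```bash
python3 - <<'E'
from h import *
move_ptp([.595,-.125,.27],Q(42))
P=snap('wrist','w4.png',(100,0,500,300),2)
for n,z in(('mast_seat',.132),('button_top',.056),('monopod',0)):
    for r in tip_of('wrist',n)[:2]: print(n,r['confidence'],np.array(r['at']),atz(P,r['at'],z))
print(proj(P,[.595,-.055,.132]),proj(P,[.595,-.055,.15]))
print(read_time_s(),read_eef_pos())
E
```

```text
mast_seat 0.9 [293.1 127.3] [ 0.5895 -0.0539  0.132 ]
monopod 0.66 [302.2 119.7] [ 0.5912 -0.0553  0.    ]
[302.1869 128.1737] [301.2912 130.1833]
8.1833 [ 0.5953 -0.1232  0.2697]
```

View pics/w4.png

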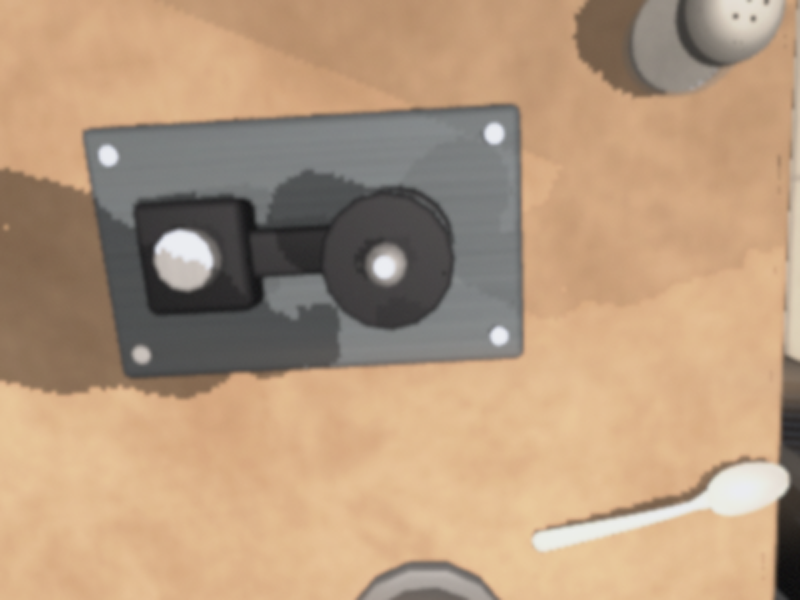

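Collar centre is at full-image pixel (294,128.5), pin tip (292,132.5), button (192,130).

```bash
python3 - <<'E'
from h import *
pause(.3);P=snap('wrist');print(read_eef_pos())
for uv,z in(((294,128.5),.132),((292,132.5),.150),((192,130),.056)): print(atz(P,uv,z))
for r in tip_of('wrist','mast_seat')[:1]+tip_of('wrist','button_top')[:1]: print(r['at'])
# detached look: adapter above the pin
m=(atz(P,tip_of('wrist','mast_seat')[0]['at'],.132)+atz(P,(292,132.5),.150))[:2]/2
print(m)
movel([*m,.20],Q(42),.15); pause(.3)
P=snap('wrist','w5.png',(160,120,480,480),1.6); e=read_eef_pos(); print(e,read_tcp_rot(),read_ft_force(),read_time_s())
print(proj(P,[*m,.132]),proj(P,[*m,.092]))
E
```

```text
[ 0.595 -0.125  0.27 ]
[ 0.5899 -0.0571  0.132 ]
[ 0.5895 -0.0581  0.15  ]
[ 0.5049 -0.0542  0.056 ]
[293.2, 125.7]
[190.6, 128.6]
[ 0.5896 -0.0568]
[ 0.5898 -0.0574  0.2005] [0.7435 0.6687 0.0003 0.0003] [-0.2821 -0.1943  0.3013] 9.8333
[312.4299 271.7077] [312.6147 245.3626]
```

View pics/w5.png

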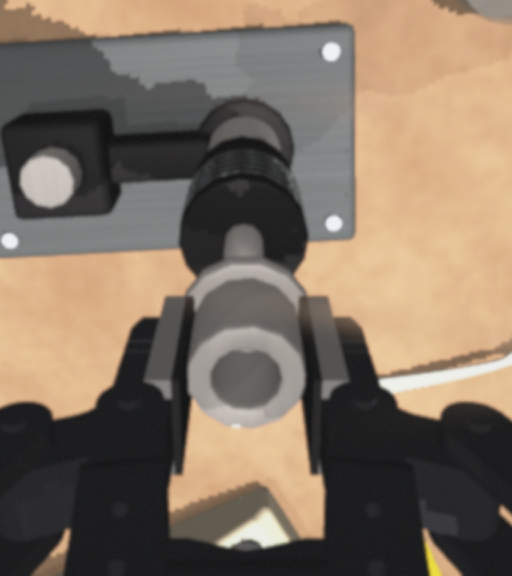

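The adapter hangs above the pin: collar column about 312, ring column about 314. I check the y alignment against the collar's far top edge and the pin base.

```bash
python3 - <<'E'
from h import *
P=camera_params('wrist'); f=lambda X:(proj(P,X)-[160,120])*1.6
for y in(-.055,-.057,-.059): print(y,'far edge',f([.5896,y+.021,.132]),'pinbase far',f([.5896,y+.006,.132]),'L/R',f([.5896-.021,y,.132]),f([.5896+.021,y,.132]))
e=read_eef_pos();print(e,'ring',f(e+[0,0,.003]))
E
```

```text
-0.055 far edge [236.5742 175.6858] pinbase far [241.853  221.0131] L/R [178.2737 245.003 ] [309.9806 232.0568]
-0.057 far edge [237.2927 181.8551] pinbase far [242.5382 226.8962] L/R [179.1463 250.737 ] [310.45   237.8714]
-0.059 far edge [238.0066 187.9852] pinbase far [243.219  232.7426] L/R [180.0135 256.4358] [310.9165 243.65  ]
[ 0.5898 -0.0574  0.2005] ring [245.2167 378.3598]
```

```bash
python3 - <<'E'
from h import *
m=[.5896,-.0566]
movel([*m,.182],Q(42),.1); pause(.2); f0=read_ft_force()
for z in np.arange(.178,.1539,-.002):
    movel([*m,z],Q(42),.03); f=read_ft_force()-f0; print(round(z,4),read_eef_pos(),f)
    if f[2]>6: break
print(read_finger_gap(),read_time_s())
E
```

```text
0.178 [ 0.5894 -0.0565  0.1778] [ 0.5179 -0.3612  0.4999]
0.176 [ 0.5895 -0.0566  0.1758] [0.8181 0.2424 0.2221]
0.174 [ 0.5895 -0.0566  0.1738] [ 0.8564 -0.2435  0.6538]
0.172 [ 0.5895 -0.0566  0.1718] [ 0.9893  1.2197 -0.1225]
0.17 [ 0.5894 -0.0566  0.1698] [ 0.3141  0.2235 -0.3374]
0.168 [ 0.5895 -0.0565  0.1678] [ 0.9131  0.2594 -0.8796]
0.166 [ 0.5895 -0.0566  0.1658] [ 0.6794  0.71   -0.3498]
0.164 [ 0.5895 -0.0566  0.1638] [ 0.4292  1.2119 -0.4696]
0.162 [ 0.5895 -0.0566  0.1618] [ 0.7305 -0.2392 -0.6813]
0.16 [ 0.5896 -0.0566  0.1599] [ 1.6434  0.1297 -0.2445]
0.158 [ 0.5899 -0.0567  0.1597] [-2.523   0.4176  8.7918]
0.02536874345442533 13.15
```

```bash
python3 - <<'E'
from h import *
m=[.5896,-.0566]
move_gripper(.06); movel([*m,.25],Q(42),.2)
movel([.595,-.125,.27],Q(42),.2); pause(.2)
P=snap('wrist','w6.png',(100,0,500,300),2)
f=lambda X:(proj(P,X)-[100,0])*2
print('ring top exp',f([*m,.162]),'foot',f([*m,.132]),'btn',f([.5047,-.0542,.056]),[ (r['at'],r['confidence']) for r in tip_of('wrist','adapter')[:2]])
print(read_time_s(),read_finger_gap())
E
```

```text
ring top exp [384.5394 271.0407] foot [389.6792 263.1021] btn [185.9849 265.53  ] [([295.1, 132.2], 0.83)]
14.9917 0.05985654873166115
```

View pics/w6.png

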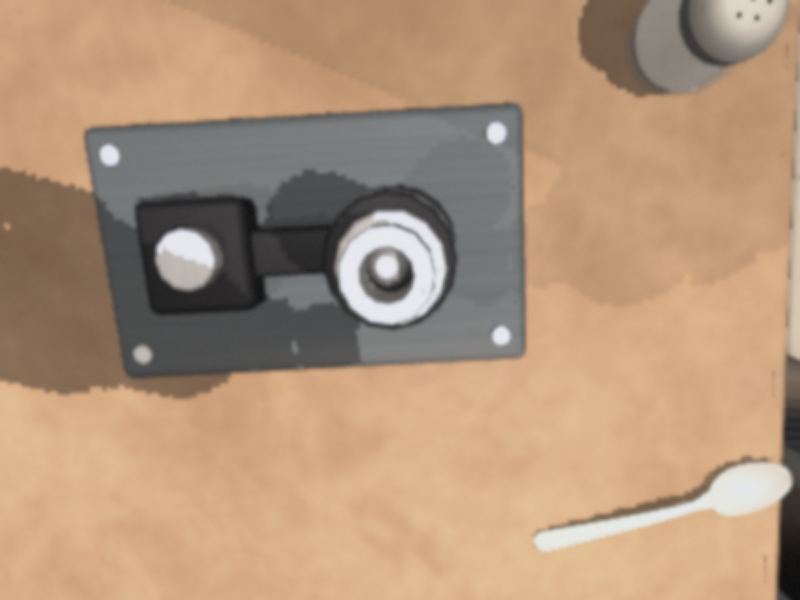

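The adapter sits flat with the pin inside the hole (ring (385,271), as predicted), and the button is at (187,260). Next is pressing the button.

```bash
python3 - <<'E'
from h import *
b=[.505,-.053]
move_gripper(0.0); move_ptp([*b,.25],Q(42)); movel([*b,.085],Q(42),.15); pause(.2); f0=read_ft_force()
for z in np.arange(.080,.0549,-.0015):
    movel([*b,z],Q(42),.02); f=read_ft_force()-f0; print(round(z,4),read_eef_pos()[2].round(4),f)
    if f[2]>15: break
print(read_time_s(),read_finger_gap())
E
```

```text
0.08 0.0798 [ 0.2383  0.1334 -0.6978]
0.0785 0.0784 [-0.0397  0.1671  0.1776]
0.077 0.0769 [ 0.4051 -0.3498 -0.498 ]
0.0755 0.0754 [ 0.3531 -0.4734 -0.3455]
0.074 0.074 [-0.1366  0.2726 -0.0915]
0.0725 0.0725 [ 0.3759 -0.8219  1.1659]
0.071 0.0709 [ 0.1487 -0.5408  1.1255]
0.0695 0.0694 [ 0.1349 -1.1782  1.1268]
0.068 0.0679 [ 0.9838 -0.0741  1.4695]
0.0665 0.0671 [-2.9242  0.9719  7.1749]
0.065 0.067 [-5.2403 -0.3314 18.7519]
20.4833 -0.00014610664950373165
```

The button bottomed out at TCP z = 0.067, as expected. Now I grip the collar and pull, watching the force.

```bash
python3 - <<'E'
from h import *
b=[.505,-.053]; m=[.5896,-.0566]
movel([*b,.25],Q(42),.2); move_gripper(.075); movel([*m,.25],Q(42),.2); movel([*m,.118],Q(42),.12); pause(.2)
f0=read_ft_force(); print(f0,read_eef_pos())
move_gripper(.02,100); pause(.3); print(read_finger_gap(),read_grasp_force(),read_ft_force(),read_time_s())
for z in(.133,.148,.163,.173,.180,.190,.205,.220,.230,.234):
    movel([*m,z],Q(42),.06); print(z,read_eef_pos(),read_ft_force()-f0,read_finger_gap())
print(read_time_s())
E
```

```text
[-0.2698 -0.4447 -0.2769] [ 0.5902 -0.0566  0.1188]
0.039736442074126736 99.99831676483154 [-1.825   0.4592  5.6955] 25.0
0.133 [ 0.5895 -0.0565  0.1331] [ 0.7222 -0.2452 -1.4058] 0.03996401945795419
0.148 [ 0.5894 -0.0565  0.1484] [-0.17    0.9494 -2.6423] 0.03979346916684583
0.163 [ 0.5895 -0.0566  0.1634] [ 0.2979  0.8981 -1.5668] 0.040000158345895764
0.173 [ 0.5895 -0.0566  0.1734] [ 0.2401  1.2191 -1.3682] 0.039978390031575724
0.18 [ 0.5895 -0.0566  0.1803] [-0.283  0.682 -2.001] 0.040002475222424
0.19 [ 0.5895 -0.0566  0.1906] [-0.2395  0.0097 -1.2702] 0.040169563542468915
0.205 [ 0.5895 -0.0566  0.2059] [-0.3795  1.0832 -1.8825] 0.040020908839476725
0.22 [ 0.5895 -0.0566  0.2208] [-1.2373  1.5042 -2.4906] 0.03983580751523249
0.23 [ 0.5896 -0.0566  0.2307] [-1.067   1.6307 -1.4837] 0.039423973333965454
0.234 [ 0.5895 -0.0566  0.2343] [-0.04    0.9535 -1.4119] 0.03990071940006611
28.4667
```

The force stayed low, so I look to see whether the mast came along.

```bash
python3 - <<'E'
from h import *
P=snap('scene','s7.png',(290,60,450,280),2.6)
g=lambda X:((proj(P,X)-[290,60])*2.6).round(0)
m=[.5896,-.0566]
for z in(.0,.088,.132,.162,.252,.282): print(z,g([*m,z]))
print(read_ft_force(),read_effort())
E
```

```text
0.0 [186. 465.]
0.088 [190. 385.]
0.132 [192. 343.]
0.162 [194. 314.]
0.252 [199. 221.]
0.282 [201. 188.]
[-0.5627  0.1032 -3.6827] [  0.3545 -33.3374   7.5572 -25.1065   0.1223  -0.3971  -0.0076]
```

View pics/s7.png

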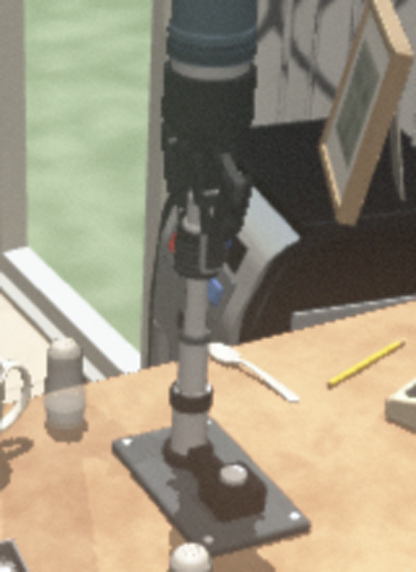

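The collar came up with both sections out and the adapter still on top. Now I pull gently until it reaches the second stop.

```bash
python3 - <<'E'
from h import *
m=[.5896,-.0566]
for z in np.arange(.236,.250,.0015):
    movel([*m,z],Q(42),.02); f=read_ft_force(); print(round(z,4),read_eef_pos()[2].round(4),f)
    if f[2]<-18: break
pause(.5); print(read_eef_pos(),read_ft_force(),read_finger_gap(),read_grasp_force(),read_time_s())
P=snap('scene','s8.png',(290,60,450,280),2.6)
g=lambda X:((proj(P,X)-[290,60])*2.6).round(0)
for z in(.212,.252,.282): print(z,g([*m,z]))
P=snap('wrist','w8.png',(160,120,480,480),1.6)
print(((proj(P,[*m,.282])-[160,120])*1.6))
E
```

```text
0.236 0.2358 [-0.8529  1.1934 -5.4422]
0.2375 0.2373 [ 0.1172  0.6609 -6.541 ]
0.239 0.2388 [ 0.7049  0.2844 -8.1565]
0.2405 0.239 [  2.6757  -0.608  -18.6123]
[ 0.5892 -0.0565  0.2391] [  4.1908   0.5607 -24.9645] 0.04026325087589044 103.37399125099182 30.0167
0.212 [197. 263.]
0.252 [199. 221.]
0.282 [201. 188.]
[246.9883 528.1402]
```

View pics/w8.png

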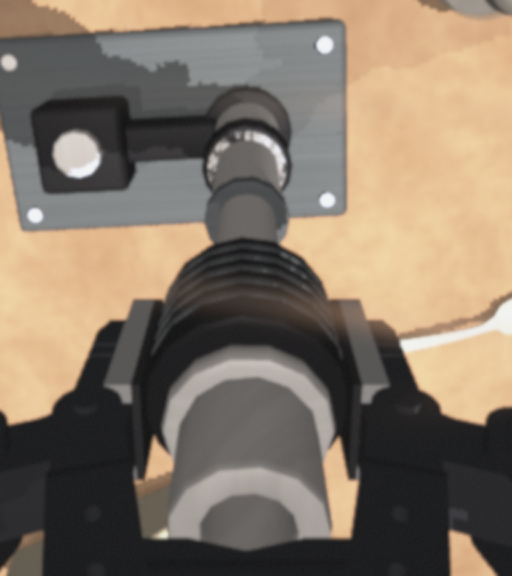

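The adapter is still seated on the collar (foot about (248,390)). The collar rose 120 mm and met a firm stop with a 25 N pull and no slip.

```bash
python3 -c "
from h import *
print(read_eef_pos(),read_ft_force(),read_time_s()); print(sign_off())"
```

```text
[ 0.5892 -0.0565  0.2391] [  5.6503  -1.2726 -24.6804] 30.1167
the job is handed in; nothing more can be done
None
```

The job is handed in at 30 s: the adapter is seated flat on the pin, the button is fully down, and the arm is holding the mast by its collar at the second stop, 120 mm up, with nothing else touched.

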